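Roll a sample vial onto the viewing line

ROBOT

A 7-joint arm with a two-finger parallel gripper is mounted at the origin on the work surface. World frame = base frame: x ahead of the robot, y to its left, z up, the work surface at z = 0. Lengths are in m, angles in rad, forces in N, time in s.
With the tool pointing down it reaches from about 0.4 to 0.85 m from the base axis. Payload 10.4 kg.
Tool frame: the origin (TCP) lies at the very end of the fingers, on their centre line; the grasp point (between the pads) lies 19 mm behind it; z points along the fingers, y is the direction in which the jaws open and shut (so a half turn about z gives the same grasp; the last joint's range is limited). The gripper opens to 87 mm and grips with 3 to 60 N. Pads are 19 mm wide; open, the fingers measure 117 mm over their backs; the gripper's body (75 mm by 190 mm) begins 51 mm behind the grasp point.
Start: joints at [-1.142, 0.332, -0.065, 1.46, 0.022, 1.35, -0.088], TCP at [0.273, 0.562, 0.223] pointing down, gripper open.
Joint ranges: [-2.6, 2.6], [-0.5, 2.12], [-1.47, 1.34], [0.16, 2.42], [-1.27, 4.41], [0.06, 2.06], [-2.6, 2.6]. Speed limits (rad/s): [2.22, 2.22, 2.79, 2.79, 3.14, 3.14, 3.14].

INTERFACE

Orientations are given as a unit quaternion [x, y, z, w].
In Python, from bench import r, eyes, job gives the robot as it stands. The module is installed in compiled form; this text tells all that it offers.
- The arm moves only by the tool play_rows, never from a script. Its argument "motion" is a list of rows, each a list of 7 numbers: the shift along the tool's x, y, z as a fraction of full scale, then the turn, a rotation vector about the tool's x, y, z as a fraction of full scale, then the opening in per cent of the stroke, from 0 (shut) to 100 (fully open). A call has 1 to 5 rows; each row is the pose to reach, as a shift and turn from the pose commanded when the call began, along the tool's axes at that moment; what a row does not reach only later rows make up. Full scale, the value 1, is 0.2 m for a shift and 90 degrees for a turn. A row lasts 1/8 s, in which the tool goes at most 62.5 mm and 10.7 degrees, less where a joint would pass 70% of its speed; a pose out of reach is approached as far as the arm can. A call with a number of a shift or a turn outside -1 to 1 is refused whole. A call with a gripper value outside its range is refused whole. The fingers move at their own pace and stop on an object; "squeeze" is the grip in N (left out, the last holds). Time passes only in rows, so rows that repeat a pose let the fingers close. It gives the time, the measured TCP pose, the force and the opening at its end, in the units of the state.
- r.read_state(): the state, without advancing time (a new reading comes with each control period).
- eyes.camera(name): name is "scene" or "side" or "wrist"; returns a dict with "image" (400x640x3 uint8, red, green, blue), "mtx" (3x3 intrinsics, pixels), "dist" ([k1, k2, p1, p2, k3] as OpenCV has them; the pictures are not rectified), "R" (3x3) and "t" (3): a world point X has camera coordinates R X + t. Camera axes: x right, y down, z forward; pixel columns grow to the right and rows downward; lengths in m; the calibration is good to about 2 mm. A picture is of the moment at which its call begins. There is no depth.
- job.close_job(): hands the job in, once; it reports no verdict.
Trained networks look in a picture, given as the dict that the camera call returned (one of the last four; its "shot" number tells which), for a name from the list of things; names that differ only in an ending like _2 or _b are one class to them, and where a whole thing is asked for, a point or a joint stands for the part that bears it (a point fixed in the world has none). Each returns a list of dicts, best first, with "p" (0 to 1); they miss things now and then, are a little off and sometimes report something else, mostly with a low value. They report only what shows in the picture. A call takes as long as a camera call. They do not tell look-alikes from the thing itself.
- eyes.regions_of(picture, label): "region" (400x640 bool, what is visible of it) and "xy" ([column, row] in pixels, amid what is visible of it).
- eyes.landmark_of(picture, label): "xy" ([column, row] in pixels: a listed point, or the origin of a listed thing).
The state is a dict: "time": time; "joint_positions": joint angles; "joint_vel": joint speeds; "joint_torque": joint torques, N m; "ee_pos": TCP position; "eef_rot": TCP orientation; "ft_force": force on the tool from outside, world axes, zero at the start; "torque": the same for the moment, N m; "width": finger opening in m.
Only numpy, scipy, OpenCV 4.12 (cv2) and the standard library are available. Lean on these libraries where they do the work, as an engineer would, in place of code of your own. Each camera call takes 0.05 s, during which the arm holds its last target. There are 200 camera calls.

TASK

Roll the red-capped vial across the dark stage until it lies lengthwise on the green line, resting centred over it. Push its top sideways with closed fingertips, in several strokes if need be, so that it really rolls; never pick it up. Leave the blue-capped vial and the other things as they are, and finish clear of the vial, at rest.

Things in the scene. Friction and masses are not known exactly. Their poses are not given: they have to be found in the camera images.
- stage: fixed flat inspection stage, 200 x 260 x 10 mm, dark rubbery top with a pale metal rim. Origin: centre of its underside, on the table. Its x axis runs along the green line, its y axis across it; z up. Both vials lie on it, one on each side (+y, -y) of the line
- line (a point): middle of the green line painted on top of the stage, at the height of the stage's top face (10 mm above the table). The line is 130 mm long and 4 mm wide, runs along this point's x axis (the stage's x) and has a 30 mm cross tick at each end. Its y axis runs across the line; roll the vial along that axis, towards the line
- red_vial: closed white vial, red cap and band: a cylinder 28 mm in diameter, 82 mm long, 50 to 100 g, roughly parallel to the line, 48 to 68 mm to one side. Origin: on its axis at mid-length, 14 mm above the stage top. x runs along it to the cap; y and z turn as it rolls. With fingertips on its top, moved sideways, it rolls without slipping, half as far as they move, and stays put when left. Pushed low at the side it only slides
- blue_vial: the same vial with a blue cap and a blue band, lying on the stage on the other side of the line. Not to be moved. Same size, origin and axes
- well_block: loose white block, 60 x 40 x 18 mm, with six coloured discs on top, on the table beyond the stage's far (+x) edge. Origin: centre of its underside. Not to be moved
- printed_joint: loose bone-coloured 3D-printed bracket with two upright cheeks and a brass pin, 50 x 50 x 44 mm, on the table beyond the stage's far (+x) edge. Origin: centre of its underside. Not to be moved
There are look-alikes about, which are no part of the job. What is shaped like the red_vial but turquoise is not meant.

How it is judged:
By the outcome, as a careful person would: the job done as asked, in the order asked, and still so for the second after the job is handed in, with the robot touching nothing.
It also fails if it takes over 48 s, if anything falls off the work surface, if the arm or the gripper's body presses on something with over 40 N, if the wrist force passes 120 N, or if a joint passes its speed limit or range.

## Working session

There is one attempt and no reset: what is moved stays moved. The work goes in short steps, Python scripts to look and compute and a tool call to move; the robot and the scene stay as the last step left them, time stands still between calls to the robot, and variables do not carry over. Pictures are saved under pics/ and viewed, about 8 in all and at most 12, crops included, and the job is handed in when it is done.

Besides the shell and the picture viewer there is one more tool, called after "Request:" by a JSON object that holds its "name" and its "arguments". play_rows: Moves the arm, as the interface text tells. Shift numbers are shares of 0.2 m and turn numbers shares of 90 degrees, none past 1 either way. Its arguments: {"type":"object","properties":{"motion":{"type":"array","items":{"type":"array","items":{"type":"number"}}},"squeeze":{"type":"number"}},"required":["motion"]}

```bash
mkdir -p pics
cat > h.py <<'E'
import numpy as np, cv2
from bench import r, eyes, job
from scipy.spatial.transform import Rotation as Ro
def ray(p,uv,z):
    q=cv2.undistortPoints(np.array([[uv]],float),np.array(p['mtx']),np.array(p['dist']))[0,0]
    R=np.array(p['R']);t=np.array(p['t']);d=R.T@np.array([q[0],q[1],1]);o=-R.T@t
    return o+d*(z-o[2])/d[2]
def proj(p,X):
    return cv2.projectPoints(np.array(X,float).reshape(-1,3),cv2.Rodrigues(np.array(p['R']))[0],np.array(p['t']),np.array(p['mtx']),np.array(p['dist']))[0][:,0]
def save(n,im,s=1):
    cv2.imwrite('pics/'+n,cv2.resize(im[:,:,::-1],None,fx=s,fy=s,interpolation=cv2.INTER_CUBIC))
E
python3 - <<'E'
from h import *
s=r.read_state();print(s['time'],s['ee_pos'],s['eef_rot'],s['width'],s['ft_force'])
for n in ['scene','side']:
    p=eyes.camera(n);save(n+'0.png',p['image'])
    for l,z in [('line',.01),('red_vial',.024),('blue_vial',.024)]:
        for d in eyes.landmark_of(p,l)[:3]: print(n,l,d['p'],d['xy'],ray(p,d['xy'],z))
    for d in eyes.regions_of(p,'red_vial')[:3]: print(n,'reg',d['p'],d['xy'])
E
```

```text
0.0 [0.27266231 0.56194219 0.22172966] [ 2.23954039e-01  9.74599431e-01 -7.20478212e-04 -1.39153013e-04] 0.0872018644667214 [-0.1645285  -0.45923064 -0.13797321]
scene line 0.55 [320.4, 210.8] [0.51312714 0.07607467 0.01      ]
scene red_vial 0.87 [394.2, 160.7] [0.32293397 0.17887623 0.024     ]
scene red_vial 0.84 [434.8, 242.7] [0.51491728 0.31457115 0.024     ]
scene red_vial 0.67 [449.2, 196.9] [0.38448426 0.31630552 0.024     ]
scene blue_vial 0.62 [292.7, 204.3] [0.5299498  0.02120632 0.024     ]
scene reg 0.85 [343.1, 207.3]
scene reg 0.74 [393.8, 160.9]
scene reg 0.59 [446.7, 196.2]
side line 0.66 [316.7, 217.6] [0.51818898 0.07351763 0.01      ]
side red_vial 0.78 [265.6, 149.9] [0.4962834  0.30390146 0.024     ]
side red_vial 0.76 [213.7, 168.2] [0.37286278 0.2861495  0.024     ]
side red_vial 0.72 [300.2, 199.5] [0.50352409 0.11976893 0.024     ]
side blue_vial 0.56 [330.3, 225.0] [0.5272952  0.03355956 0.024     ]
side reg 0.88 [196.5, 211.3]
side reg 0.82 [211.0, 167.3]
side reg 0.76 [295.7, 199.1]
```

View pics/scene0.png

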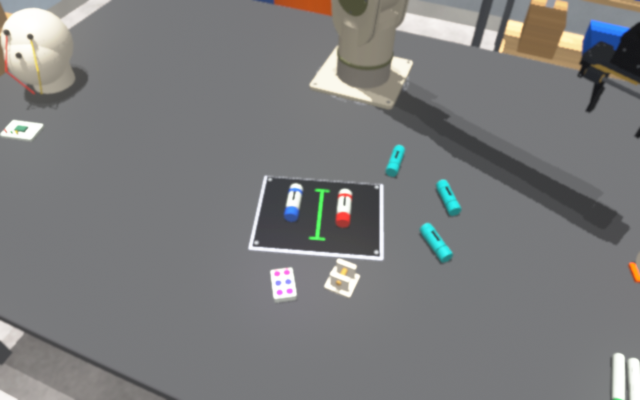

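View pics/side0.png

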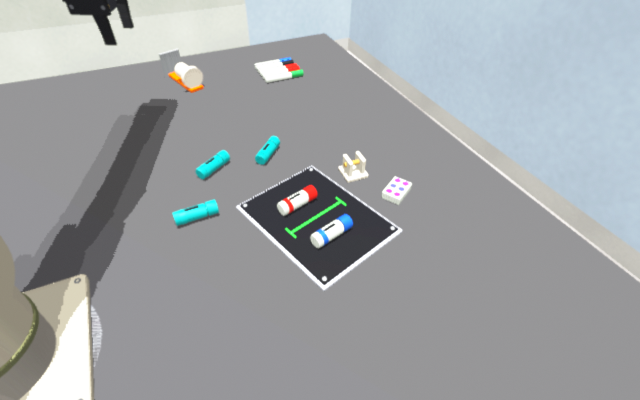

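The scene view shows the red-capped vial on the stage at (344,207), the blue one at (293,203) and the green line from (322,190) to (317,239). Three turquoise look-alikes lie off the stage at (396,160), (448,197) and (436,242). The side view has red at (297,200), blue at (332,231) and turquoise at (196,212), (213,164) and (268,150). The only candidate with a red cap and red band is the one on the stage, so I'll confirm it with a crop and measure it.

```bash
cat >> h.py <<'E'
def measure(p,uvr,verbose=True):
    """line & red vial from colours; uvr approx px of red vial or None"""
    im=p['image'];hsv=cv2.cvtColor(im,cv2.COLOR_RGB2HSV)
    g=((hsv[...,0]>50)&(hsv[...,0]<72)&(hsv[...,1]>130)&(hsv[...,2]>90)).astype(np.uint8)
    n,lab,st,c=cv2.connectedComponentsWithStats(g);out={}
    L0=np.array([.515,.075])
    P=np.array([ray(p,(u,v),.01)[:2] for v,u in np.argwhere(g)])
    P=P[np.linalg.norm(P-L0,axis=1)<.1]
    lo,hi=P.min(0),P.max(0)
    rect=cv2.minAreaRect((P*1000).astype(np.float32))
    return P,rect
E
python3 - <<'E'
from h import *
for n in ['scene','side']:
    p=eyes.camera(n)
    P,rect=measure(p,None);print(n,'line',rect)
    b=None
    for d in eyes.regions_of(p,'red_vial'):
        m=d['region'];X=ray(p,d['xy'],.024)
        hsv=cv2.cvtColor(p['image'],cv2.COLOR_RGB2HSV)
        red=(m&((hsv[...,0]<8)|(hsv[...,0]>172))&(hsv[...,1]>150)).sum()
        print(n,d['p'],d['xy'],X,m.sum(),red)
        if red>30:
            Q=np.array([ray(p,(u,v),.024)[:2] for v,u in np.argwhere(m)])*1000
            print('  vial rect',cv2.minAreaRect(Q.astype(np.float32)))
    c={'scene':(320,210),'side':(318,218)}[n]
    save(n+'c.png',p['image'][c[1]-60:c[1]+60,c[0]-80:c[0]+80],4 if n=='scene' else 5)
E
```

```text
scene line ((519.901123046875, 75.42111206054688), (138.10464477539062, 29.862640380859375), 17.458972930908203)
scene 0.88 [434.6, 244.5] [0.51934894 0.31517371 0.024     ] 562 0
scene 0.78 [343.0, 208.4] [0.500638   0.12046422 0.024     ] 430 168
  vial rect ((497.1375427246094, 121.99810791015625), (98.75580596923828, 25.912445068359375), 16.717304229736328)
scene 0.78 [448.5, 195.1] [0.37993621 0.31388671 0.024     ] 455 0
scene 0.65 [392.0, 162.3] [0.32989271 0.17572381 0.024     ] 394 0
scene 0.53 [292.7, 202.2] [0.52466771 0.0188858  0.024     ] 488 0
side line ((519.9470825195312, 77.86312866210938), (137.5560302734375, 32.36396789550781), 17.102285385131836)
side 0.84 [211.4, 167.8] [0.36872644 0.28949346 0.024     ] 400 0
side 0.72 [297.1, 197.8] [0.49984913 0.12682393 0.024     ] 610 190
  vial rect ((498.772705078125, 123.44969177246094), (98.41293334960938, 39.643943786621094), 14.867762565612793)
side 0.64 [266.5, 149.5] [0.49866223 0.30452673 0.024     ] 382 0
side 0.62 [197.8, 212.5] [0.31262943 0.16609171 0.024     ] 610 0
```

View pics/scenec.png

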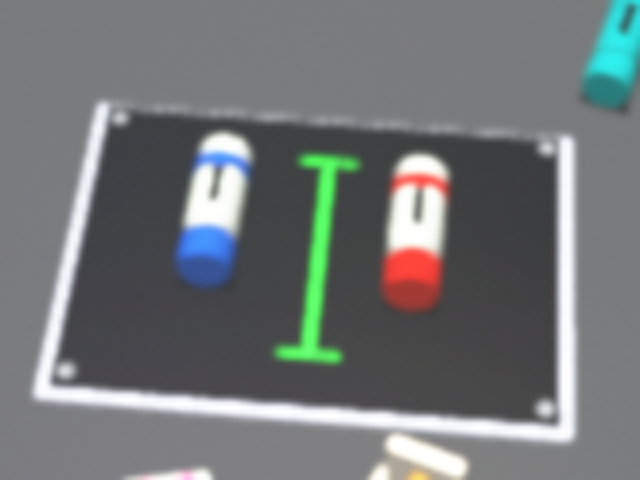

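The crop shows the red cap and red band on the +y side of the line, so this is the vial meant. It lies about 49 mm off the line. Next I move above it with fingers closed.

Request:
{"name": "play_rows", "arguments": {"motion": [[-0.25,-0.19,0,0,0,0,0],[-0.5,-0.38,0,0,0,0,0],[-0.75,-0.56,0,0,0,0,0],[-1,-0.75,0,0,0,0,0],[-1,-0.75,0,0,0,0,0]], "squeeze": 20}}

```text
time: 1.32
ee_pos: [0.3903, 0.3355, 0.2232]
eef_rot: [0.228, 0.974, 0.0, 0.001]
ft_force: [-0.9, 0.8, -0.5]
width: 0.045
```

Request:
{"name": "play_rows", "arguments": {"motion": [[-0.25,-0.19,0,0,0,0.1,0],[-0.5,-0.38,0,0,0,0.21,0],[-0.75,-0.56,0,0,0,0.32,0],[-0.96,-0.7,0,0,0,0.42,0],[-0.96,-0.7,0,0,0,0.52,0]]}}

```text
time: 1.95
ee_pos: [0.5006, 0.1267, 0.2228]
eef_rot: [0.597, 0.802, -0.0, 0.001]
ft_force: [-1.2, 0.5, -0.3]
width: 0.0019
```

Request:
{"name": "play_rows", "arguments": {"motion": [[0,0,0,0,0,0,0],[0,0,0,0,0,0,0],[0,0,0,0,0,0,0]]}}

```text
time: 2.33
ee_pos: [0.4987, 0.1311, 0.2225]
eef_rot: [0.591, 0.806, 0.0, -0.0]
ft_force: [0.6, 0.7, -0.3]
width: 0.0002
```

Run:
```python
from h import *
s=r.read_state();print(s['time'],s['ee_pos'],s['eef_rot'],s['width'],s['ft_force'])
print(Ro.from_quat(s['eef_rot']).as_matrix().round(3))
p=eyes.camera('wrist');save('w1.png',p['image'])
P,rect=measure(p,None);print('line',rect)
for l,z in [('line',.01),('red_vial',.024),('blue_vial',.024)]:
    for d in eyes.landmark_of(p,l)[:3]: print(l,d['p'],d['xy'],ray(p,d['xy'],z))
```

```text
2.325 [0.49867447 0.13108104 0.2225471 ] [ 5.91239598e-01  8.06495957e-01  7.57455386e-05 -5.86274314e-05] 0.0002159201683015873 [ 0.56085481  0.6957969  -0.28097341]
[[-0.301  0.954 -0.   ]
 [ 0.954  0.301  0.   ]
 [ 0.     0.    -1.   ]]Traceback (most recent call last):
  File "<stdin>", line 5, in <module>
  File "h.py", line 19, in measure
    P=P[np.linalg.norm(P-L0,axis=1)<.1]
                       ~^~~
ValueError: operands could not be broadcast together with shapes (0,) (2,)
```

View pics/w1.png

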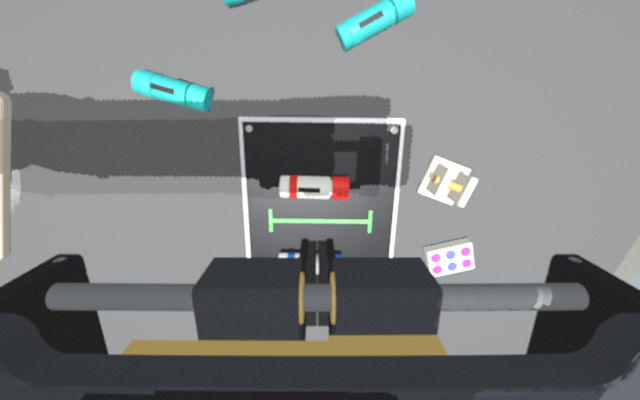

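The wrist view shows the red vial at (280..350, 187), level with the line at (270..371, 221). The closed fingers are at (317,260), and the line image runs almost horizontal.

```bash
cat >> h.py <<'E'
def wristmeas(name='wrist',pic=None):
    p=eyes.camera(name);im=p['image'];hsv=cv2.cvtColor(im,cv2.COLOR_RGB2HSV);H,S,V=[hsv[...,i].astype(int) for i in range(3)]
    g=(H>45)&(H<80)&(S>70)&(V>70)
    P=np.array([ray(p,(u,v),.01)[:2] for v,u in np.argwhere(g)])
    P=P[np.linalg.norm(P-[.519,.0765],axis=1)<.085]
    out={}
    rect=cv2.minAreaRect((P*1000).astype(np.float32));out['linerect']=rect
    c=np.array([.5195,.0765]);x=np.array([np.cos(.302),np.sin(.302)])
    for _ in range(3):  # robust line fit on central bar
        y=np.array([-x[1],x[0]]);q=(P-c)@np.c_[x,y];k=(abs(q[:,0])<.055)&(abs(q[:,1])<.007)
        a,b=np.polyfit(q[k,0],q[k,1],1);c=c+y*b;x=x+y*a;x/=np.linalg.norm(x)
    y=np.array([-x[1],x[0]]);q=(P-c)@np.c_[x,y];c=c+x*(q[:,0].min()+q[:,0].max())/2
    out['line']=c,np.degrees(np.arctan2(x[1],x[0]))
    for d in eyes.regions_of(p,'red_vial'):
        m=d['region'];
        red=(m&((H<8)|(H>172))&(S>120)).sum()
        if red>30:
            Q=(np.array([ray(p,(u,v),.024)[:2] for v,u in np.argwhere(m)])-c)@np.c_[x,y]
            rc=cv2.minAreaRect((Q*1000).astype(np.float32))
            mid=Q.mean(0);ev=np.linalg.eigh(np.cov(Q.T))[1][:,1];ev*=np.sign(ev[0])
            print(name,'vial in line frame mm',(mid*1000).round(1),'yaw',np.degrees(np.arctan2(ev[1],ev[0])).round(1),'rect',np.round(np.hstack([rc[0],rc[1],rc[2]]),1),d['p'])
    e=np.array(r.read_state()['ee_pos']);print('line',(c*1000).round(1),out['line'][1].round(1),'tcp in line mm',(((e[:2]-c)@np.c_[x,y])*1000).round(1),e[2])
    if pic: save(pic,im)
    return p,c,x,y
E
python3 - <<'E'
from h import *
wristmeas()
for n in 'scene','side': wristmeas(n)
E
```

```text
wrist vial in line frame mm [-9.6 49.3] yaw -0.1 rect [-9.6 49.2 29.  84.4 89.6] 0.78
line [521.3  76.4] 15.8 tcp in line mm [-7.  58.3] 0.22255932133135897
scene vial in line frame mm [-6.5 49.7] yaw -1.1 rect [-7.5 49.9 26.9 98.8 89.7] 0.8
line [519.   76.1] 16.9 tcp in line mm [-3.4 57.8] 0.22257861913533306
side vial in line frame mm [-7.7 49.3] yaw 1.8 rect [-7.1 50.2 37.3 95.  87.3] 0.74
line [520.   77.8] 16.9 tcp in line mm [-4.9 56.3] 0.22258658709091542
```

Request:
{"name": "play_rows", "arguments": {"motion": [[-0.01,-0.015,0.3,0,0,0.01,0],[-0.01,-0.015,0.55,0,0,0.01,0],[-0.01,-0.015,0.75,0,0,0.01,0],[-0.01,-0.015,0.87,0,0,0.01,0],[-0.01,-0.015,0.87,0,0,0.01,0]]}}

```text
time: 3.3
ee_pos: [0.4954, 0.127, 0.0471]
eef_rot: [0.599, 0.801, -0.002, -0.001]
ft_force: [0.1, -0.2, -0.6]
width: 0.0006
```

Run:
```python
from h import *
p=wristmeas()[0]
s=r.read_state();print(s['ee_pos'],s['ft_force'])
p=eyes.camera('side');save('s1.png',p['image'][140:290,220:420],4)
```

```text
Traceback (most recent call last):
  File "h.py", line 27, in wristmeas
    P=P[np.linalg.norm(P-[.519,.0765],axis=1)<.085]
                       ~^~~~~~~~~~~~~
ValueError: operands could not be broadcast together with shapes (0,) (2,)
```

Request:
{"name": "play_rows", "arguments": {"motion": [[0,0,0.02,0,0,0,0],[0,0,0.035,0,0,0,0],[0,0,0.042,0,0,0,0],[0,0,0.042,0,0,0,0]]}}

```text
time: 3.85
ee_pos: [0.4967, 0.1275, 0.0403]
eef_rot: [0.599, 0.801, 0.0, 0.0]
ft_force: [0.2, -0.4, 0.1]
width: 0.0002
```

Run:
```python
from h import *
s=r.read_state();print(s['ee_pos'],s['ft_force'])
p=eyes.camera('side');save('s1.png',p['image'][140:290,220:420],4)
```

```text
[0.496715   0.12752487 0.04028445] [ 0.17375927 -0.40176816  0.12207908]
```

View pics/s1.png

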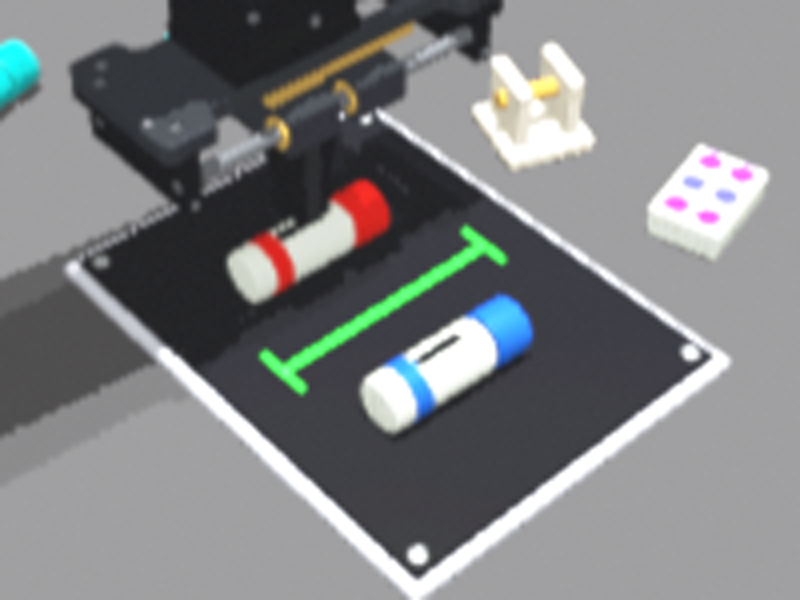

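The side crop shows the closed tips just above the middle of the red vial, seen at about (310,215) in the crop. I now lower gently to contact.

Request:
{"name": "play_rows", "arguments": {"motion": [[0,0,0.005,0,0,0,0],[0,0,0.01,0,0,0,0],[0,0,0.01,0,0,0,0],[0,0,0.01,0,0,0,0]]}}

```text
time: 4.4
ee_pos: [0.4968, 0.1275, 0.0383]
eef_rot: [0.599, 0.801, 0.0, 0.0]
ft_force: [-1.2, -0.3, 4.1]
width: 0.0004
```

Request:
{"name": "play_rows", "arguments": {"motion": [[0,0,0.005,0,0,0,0],[-0.03,0,0.005,0,0,0,0],[-0.06,0,0.005,0,0,0,0],[-0.09,0,0.005,0,0,0,0],[-0.12,0,0.005,0,0,0,0]]}}

```text
time: 5.03
ee_pos: [0.5035, 0.1044, 0.038]
eef_rot: [0.599, 0.801, 0.0, -0.0]
ft_force: [-6.5, -0.5, 15.7]
width: 0.0004
```

Request:
{"name": "play_rows", "arguments": {"motion": [[0,0,0,0,0,0,0],[0,0,0,0,0,0,0]]}}

```text
time: 5.28
ee_pos: [0.5035, 0.1042, 0.0381]
eef_rot: [0.599, 0.801, 0.0, -0.0]
ft_force: [-6.0, -2.3, 16.0]
width: 0.0006
```

Run:
```python
from h import *
for n in 'side','scene': wristmeas(n)
```

```text
side vial in line frame mm [-14.6  35.6] yaw -0.5 rect [-7.2 38.3 94.8 34.4  1.1] 0.6
line [520.   77.7] 16.8 tcp in line mm [-8.1 30.2] 0.038080220961133775
scene vial in line frame mm [-5.5 37. ] yaw 5.5 rect [-4.8 36.2 36.6 26.1  2.7] 0.76
line [549.4  85.4] 17.1 tcp in line mm [-38.3  31.5] 0.038051954891274956
```

Request:
{"name": "play_rows", "arguments": {"motion": [[0,0,-0.04,0,0,0,0],[0.06,0,-0.04,0,0,0,0],[0.06,0,-0.03,0,0,0,0],[0.06,0,-0.01,0,0,0,0],[0.06,0,-0.003,0,0,0,0]]}}

```text
time: 6.1
ee_pos: [0.5001, 0.1159, 0.038]
eef_rot: [0.599, 0.801, -0.0, -0.0]
ft_force: [-6.5, -2.2, 19.1]
width: 0.0002
```

Request:
{"name": "play_rows", "arguments": {"motion": [[0,0,0,0,0,0,0],[-0.03,0,0,0,0,0,0],[-0.06,0,0,0,0,0,0],[-0.09,0,0,0,0,0,0],[-0.12,0,0,0,0,0,0]]}}

```text
time: 6.72
ee_pos: [0.5068, 0.0925, 0.0381]
eef_rot: [0.599, 0.801, -0.0, -0.0]
ft_force: [-4.9, -1.0, 11.8]
width: 0.0004
```

Request:
{"name": "play_rows", "arguments": {"motion": [[0,0,0,0,0,0,0],[0,0,-0.3,0,0,0,0],[0,0,-0.6,0,0,0,0],[0.02,0,-0.85,0,0,0,0],[0.02,0,-0.85,0,0,0,0]]}}

```text
time: 7.35
ee_pos: [0.5076, 0.0973, 0.2112]
eef_rot: [0.599, 0.801, 0.003, 0.002]
ft_force: [0.6, -0.4, -0.3]
width: 0.0006
```

Request:
{"name": "play_rows", "arguments": {"motion": [[0,0,0,0,0,0,0],[0,0,0,0,0,0,0]]}}

```text
time: 7.6
ee_pos: [0.5049, 0.0964, 0.2061]
eef_rot: [0.599, 0.801, -0.001, -0.001]
ft_force: [-0.3, -0.0, -0.8]
width: 0.0002
```

Run:
```python
from h import *
wristmeas(pic='w2.png')
for n in 'side','scene': wristmeas(n)
```

```text
wrist vial in line frame mm [-8.9 24.5] yaw -1.4 rect [-9.1 24.4 27.2 83.9 88.9] 0.77
line [521.4  76.6] 17.5 tcp in line mm [-9.5 23.8] 0.20649694333615254
line [519.9  77.9] 16.8 tcp in line mm [-8.5 22.2] 0.20695585235892341
scene vial in line frame mm [-5.9 24.6] yaw -0.7 rect [-7.8 24.5 27.6 99.4 89.1] 0.96
line [519.  76.] 17.0 tcp in line mm [-6.8 23.7] 0.20734317708323136
```

View pics/w2.png

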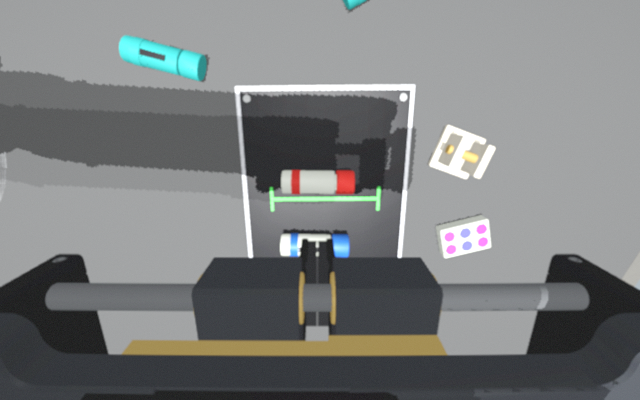

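The wrist view shows the red vial at (318,182) just above the line at (272..378,198), with the blue vial untouched. The vial has 24.5 mm left to go, so two more strokes.

Request:
{"name": "play_rows", "arguments": {"motion": [[0.035,0,0.25,0,0,0,0],[0.035,0,0.5,0,0,0,0],[0.035,0,0.7,0,0,0,0],[0.035,0,0.78,0,0,0,0],[0.035,0,0.8,0,0,0,0]]}}

```text
time: 8.52
ee_pos: [0.5038, 0.1034, 0.0476]
eef_rot: [0.599, 0.801, -0.0, -0.0]
ft_force: [-0.3, 0.2, 0.2]
width: 0.0008
```

Request:
{"name": "play_rows", "arguments": {"motion": [[0,0,0,0,0,0,0],[0,0,0,0,0,0,0]]}}

```text
time: 8.78
ee_pos: [0.5047, 0.1038, 0.0491]
eef_rot: [0.599, 0.801, 0.001, 0.001]
ft_force: [0.4, 0.8, 0.6]
width: 0.0006
```

Request:
{"name": "play_rows", "arguments": {"motion": [[0,0,0.03,0,0,0,0],[0,0,0.05,0,0,0,0],[0,0,0.06,0,0,0,0],[0,0,0.06,0,0,0,0]]}}

```text
time: 9.28
ee_pos: [0.5041, 0.1035, 0.0378]
eef_rot: [0.599, 0.801, 0.0, -0.0]
ft_force: [-11.0, -2.7, 30.3]
width: 0.0003
```

Request:
{"name": "play_rows", "arguments": {"motion": [[0,0,-0.003,0,0,0,0],[-0.03,0,-0.004,0,0,0,0],[-0.06,0,-0.004,0,0,0,0],[-0.09,0,-0.004,0,0,0,0],[-0.12,0,-0.004,0,0,0,0]]}}

```text
time: 9.9
ee_pos: [0.5106, 0.0804, 0.0379]
eef_rot: [0.599, 0.801, 0.0, -0.0]
ft_force: [-9.3, -2.3, 21.9]
width: 0.0004
```

Request:
{"name": "play_rows", "arguments": {"motion": [[0,0,0,0,0,0,0],[0,0,-0.3,0,0,0,0],[0,0,-0.6,0,0,0,0],[0.02,0,-0.85,0,0,0,0],[0.02,0,-0.85,0,0,0,0]]}}

```text
time: 10.52
ee_pos: [0.5113, 0.0851, 0.2103]
eef_rot: [0.599, 0.801, 0.003, 0.002]
ft_force: [-0.7, -0.3, -2.2]
width: 0.0004
```

Request:
{"name": "play_rows", "arguments": {"motion": [[0,0,0,0,0,0,0],[0,0,0,0,0,0,0]]}}

```text
time: 10.78
ee_pos: [0.5086, 0.084, 0.205]
eef_rot: [0.599, 0.801, -0.001, -0.001]
ft_force: [-0.1, -0.1, -0.2]
width: 0.0005
```

Run:
```python
from h import *
for n in 'wrist','side','scene','wrist': wristmeas(n)
```

```text
wrist vial in line frame mm [-9.2 11.8] yaw -0.7 rect [-9.2 11.2 28.4 83.6 89.7] 0.69
line [521.2  76.4] 16.8 tcp in line mm [-9.6 10.9] 0.20530498514836484
side vial in line frame mm [-9.9 12.7] yaw 2.8 rect [-8.9 12.5 98.6 35.5  0.7] 0.73
line [520.5  77.3] 16.8 tcp in line mm [-9.   9.9] 0.20577079952851257
scene vial in line frame mm [-4.3 13.8] yaw -1.9 rect [ -7.9  13.   26.7 101.6  89.8] 0.94
line [519.9  74.6] 18.7 tcp in line mm [-7.  12.5] 0.2061447629792985
wrist vial in line frame mm [-8.4 12. ] yaw -1.0 rect [-8.6 12.1 28.4 82.7 89.4] 0.83
line [521.1  76.5] 17.0 tcp in line mm [-8.9 10.8] 0.20637327804327577
```

Request:
{"name": "play_rows", "arguments": {"motion": [[0.035,0,0.25,0,0,0,0],[0.035,0,0.5,0,0,0,0],[0.035,0,0.7,0,0,0,0],[0.035,0,0.78,0,0,0,0],[0.035,0,0.79,0,0,0,0]]}}

```text
time: 11.8
ee_pos: [0.5074, 0.091, 0.0485]
eef_rot: [0.599, 0.801, -0.0, -0.0]
ft_force: [0.6, 0.1, 0.9]
width: 0.0003
```

Request:
{"name": "play_rows", "arguments": {"motion": [[0,0,0,0,0,0,0],[0,0,0,0,0,0,0]]}}

```text
time: 12.05
ee_pos: [0.5084, 0.0913, 0.0499]
eef_rot: [0.599, 0.801, 0.001, 0.001]
ft_force: [-0.2, 0.0, 0.3]
width: 0.0005
```

Request:
{"name": "play_rows", "arguments": {"motion": [[0,0,0.03,0,0,0,0],[0,0,0.05,0,0,0,0],[0,0,0.059,0,0,0,0],[0,0,0.059,0,0,0,0]]}}

```text
time: 12.55
ee_pos: [0.5076, 0.091, 0.038]
eef_rot: [0.599, 0.801, 0.0, -0.0]
ft_force: [-7.6, -1.7, 19.6]
width: 0.0005
```

Request:
{"name": "play_rows", "arguments": {"motion": [[0,0,0,0,0,0,0],[-0.03,0,0,0,0,-0.003,0],[-0.06,0,0,0,0,-0.006,0],[-0.09,0,0,0,0,-0.009,0],[-0.12,0,0,0,0,-0.01,0]]}}

```text
time: 13.18
ee_pos: [0.5142, 0.0678, 0.038]
eef_rot: [0.593, 0.805, 0.0, -0.0]
ft_force: [-8.6, -1.8, 20.8]
width: 0.0004
```

Request:
{"name": "play_rows", "arguments": {"motion": [[0,0,0,0,0,0,0],[0,0,-0.3,0,0,0,0],[0,0,-0.6,0,0,0,0],[0.25,0,-0.85,0,0,0,0],[0.25,0,-0.85,0,0,0,0]]}}

```text
time: 13.8
ee_pos: [0.4999, 0.1192, 0.2098]
eef_rot: [0.591, 0.807, 0.003, 0.001]
ft_force: [-0.2, -0.6, 0.0]
width: 0.0001
```

Request:
{"name": "play_rows", "arguments": {"motion": [[0,0,0,0,0,0,0],[0,0,0,0,0,0,0]]}}

```text
time: 14.05
ee_pos: [0.4989, 0.1145, 0.2052]
eef_rot: [0.593, 0.805, -0.001, -0.0]
ft_force: [0.3, -0.4, -0.4]
width: 0.0004
```

```bash
cat >> h.py <<'E'
def fixed(n,pic=None):
    """vial in the frame of the line as each camera saw it uncovered"""
    c,a={'wrist':((.5212,.0765),17.0),'scene':((.519,.0761),16.95),'side':((.520,.0778),16.8)}[n]
    p=eyes.camera(n);a=np.radians(a);x=np.array([np.cos(a),np.sin(a)]);M=np.c_[x,[-x[1],x[0]]]
    hsv=cv2.cvtColor(p['image'],cv2.COLOR_RGB2HSV);H,S=hsv[...,0],hsv[...,1]
    for d in eyes.regions_of(p,'red_vial'):
        m=d['region']
        if (m&((H<8)|(H>172))&(S>120)).sum()>30:
            Q=(np.array([ray(p,(u,v),.024)[:2] for v,u in np.argwhere(m)])-c)@M*1000
            ev=np.linalg.eigh(np.cov(Q.T))[1][:,1];ev*=np.sign(ev[0]);rc=cv2.minAreaRect(Q.astype(np.float32))
            print(n,Q.mean(0).round(1),np.degrees(np.arctan2(ev[1],ev[0])).round(1),np.round([*rc[0],*rc[1],rc[2]],1))
    if pic: save(*pic(p))
    return p
E
python3 - <<'E'
from h import *
p=fixed('wrist');save('w3.png',p['image'][60:260,200:440],3)
for n in ['wrist','side','scene','scene']: fixed(n)
s=r.read_state();print(s['ee_pos'],s['eef_rot'])
E
```

```text
wrist [-10.   -0.6] -0.8 [-9.9 -0.5 85.1 29.3  0.3]
wrist [ 0.2 52.5] -4.8 [ -0.8  38.5 183.4 190.6  90. ]
wrist [-9.  -0.5] -0.3 [-8.7 -0.5 83.1 29.3  0.3]
side [-9.7 -0.6] 2.7 [-8.8 -0.6 97.3 37.2  1.4]
scene [-5.3  0. ] -1.0 [-8.  -0.2 27.  99.3 89.6]
scene [-7.  -0.3] -0.9 [ -9.2  -0.2  27.6 102.2  89. ]
[0.49928997 0.11567854 0.20668277] [ 5.92627802e-01  8.05476434e-01 -1.24908966e-07 -3.59662444e-05]
```

View pics/w3.png

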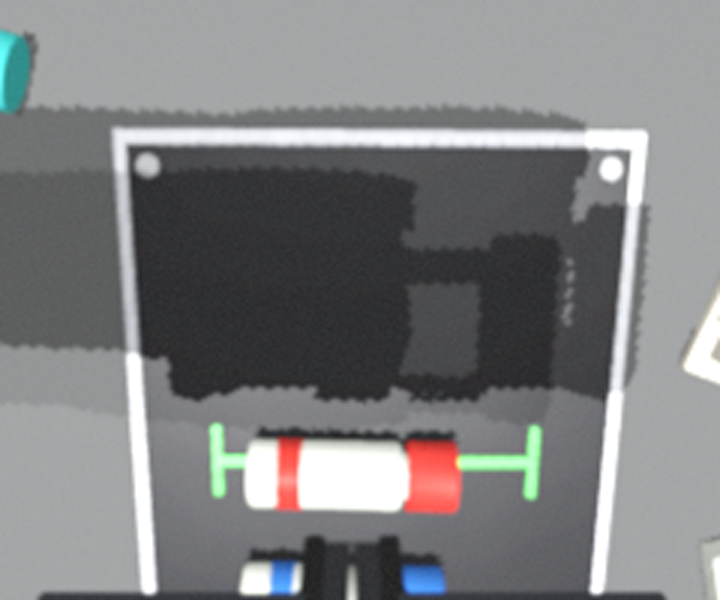

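The enlarged wrist view shows the red vial lying along the line between the two ticks, at (245..462, 475) in the crop. All three cameras put it within about 0.6 mm of centre and parallel to the line. The arm is 0.2 m up and clear, so I hand in.

Run:
```python
from h import *
s=r.read_state();print(s['time'],abs(np.array(s['joint_vel'])).max(),s['ft_force'])
p=eyes.camera('scene')
for d in eyes.landmark_of(p,'blue_vial')[:1]: print(d['xy'],ray(p,d['xy'],.024))
print(job.close_job())
```

```text
14.55 0.001802966122444356 [-0.45852158 -0.19286447  0.84764876]
[293.1, 202.5] [0.52510744 0.01997888 0.024     ]
the job is handed in; nothing more can be done
None
```

The red-capped vial now lies lengthwise on the green line, and the job is handed in at about 14.6 s of the 48 s allowed. I rolled it about 49 mm in four strokes, with closed fingertips pressing on its top and lifting between strokes. It was never gripped.

**Position:** the last checks put the vial's axis 0 to 0.6 mm from the line in all three cameras. Adding up the stroke lengths instead gives about +1 mm, so the two disagree by 1 to 2 mm.

**Angle:** the wrist and scene cameras put it within about 1° of parallel. The side camera read about 2.7° by one fit and 1.4° by the other. I trusted it less because its outline of the vial came out too long and too wide.

**Along the line:** the vial sits about 9 mm off the line's midpoint, as it did at the start, because rolling cannot change that. Both ends are still inside the end ticks.

**Other things:** the scene camera found the blue vial within about 5 mm of its first reading, about the spread of that detector. I did not measure the well block and printed joint again; the arm never went near them.

**Forces and finish:** the highest reading was about 30 N at the fingertips, during one press. At hand-in the arm was at rest about 0.2 m above the stage, touching nothing.

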